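Tip the milling balls onto the spring scale

TASK

Check-weigh the steel milling balls: pick up the scoop that holds the grey steel balls by its handle, and tip it over the pan of the spring scale so that the balls roll into the pan and their weight brings it all the way down onto its stop. Then stand the scoop upright on the worktop again, clear of the scale, and let go. Leave the other scoop, with the green plastic balls, as it is.

Things in the scene. Friction and masses are not known exactly. Their poses are not given: they have to be found in the camera images.
- steel_scoop: Blue scoop, 150 g, with 5 loose dark grey steel balls (24 mm, 56 g each). Origin: underside, below the middle of the handle; z up; spout towards its own -x (edge at x -86, z 19 mm), rear wall at x +52; 76 mm wide, walls 36 high. Floor level from x -25 to +50, then rises 15 deg to the open spout: balls stay in while level, start to roll out at 15 deg nose-down, all out by 30 deg.
- steel_handle (a point): Centre of the black handle bar of that scoop, 92 mm straight above its origin, same axes. The bar is 74 mm long along y, 12 mm thick along x, 26 mm high, flat-sided, on uprights at both ends; free below it down to the balls (tops 27 mm above the worktop). Pinch it across its 12 mm.
- nylon_scoop: The scoop to leave alone: same shape, size, axes and colours as steel_scoop, but holding five green plastic balls, 24 mm, 10 g each, too light to bring the pan down.
- pan_mouth (a point): Centre of the round aluminium pan of the scale, level with its rim (125 mm up when empty; sinks with the pan). Rim 152 mm across, 41 mm deep inside. Base grey, fixed, 180 x 140 x 40 mm; in the point's axes x -102 to +78, y -70 to +70. White gauge plate, 44 mm wide, 135 mm high, upright at x -92; its green mark means down.
- scale_pan (a joint): How far the pan has sunk, in m: 0 is up (empty), 0.018 is down on its stop, a black rubber collar. It starts to sink at 0.5 N and is on the stop at 1.9 N, so four of the five steel balls bring it down.

How it is judged:
By the outcome, as a careful person would: the job done as asked, in the order asked, and still so for the second after the job is handed in, with the robot touching nothing.
It also fails if it takes over 50 s, if anything falls off the work surface, if the arm or the gripper's body presses on something with over 40 N, if the wrist force passes 120 N, or if a joint passes its speed limit or range.

ROBOT

A 7-joint arm with a two-finger parallel gripper is mounted at the origin on the work surface; the furniture and walls round the work are solid. World frame = base frame: x ahead of the robot, y to its left, z up, the work surface at z = 0. Lengths are in m, angles in rad, forces in N, time in s.
With the tool pointing down it reaches from about 0.425 to 0.875 m from the base axis. Payload 4.7 kg.
Tool frame: the origin (TCP) lies midway between the tips of the shut fingers; the grasp point (between the pads) lies ctrl.grip_depth behind it (ctrl.grip_depth is the distance from the TCP to the grasp point, in m); z points along the fingers, y is the direction in which the jaws open and shut (so a half turn about z gives the same grasp; the last joint's range is limited). The gripper opens to 85 mm and grips with 20 to 120 N. Pads are 22 mm wide; open, the fingers measure 114 mm over their backs; the gripper's body (76 mm by 85 mm) begins 54 mm behind the grasp point. The pads swing forward as they close: fully open they stand 13 mm farther back than shut.
Start: joints at [-1.277, 0.321, -0.07, 1.45, 0.023, 1.371, -0.057], TCP at [0.18, 0.625, 0.231] pointing down, gripper open.
Joint ranges: [-2.86, 2.86], [-0.3, 2.09], [-1.38, 1.24], [0.06, 2.45], [-1.56, 4.7], [0.09, 2.05], [-2.69, 2.69]. Speed limits (rad/s): [2.57, 2.57, 3.14, 3.14, 3.14, 3.14, 3.14].

INTERFACE

Orientations are given as a rotation vector (axis times angle).
In Python, from workcell import ctrl gives the robot as it stands.
- The arm moves only by the tool drive_tool, never from a script. Its argument "steps" is a list of rows, each a list of 7 numbers: the closure, from 0 (fully open) to 1 (shut), then the shift along the tool's x, y, z normalised to -1 to 1, where 1 is 150 mm, then the turn, a rotation vector about the tool's x, y, z normalised to -1 to 1, where 1 is 90 degrees. A call has exactly 5 rows; each row shifts and turns the commanded pose from where the row before left it, along the tool's axes as they then stand; what a row does not reach is not made up. A row lasts 1/8 s, in which the tool goes at most 62.5 mm and 10.7 degrees, less where a joint would pass 70% of its speed; a pose out of reach is approached as far as the arm can. A call with a number of a shift or a turn outside -1 to 1 is refused whole. A call with a gripper value outside its range is refused whole. The fingers move at their own pace and stop on an object; "force" is the grip in N (left out, the last holds). Time passes only in rows, so rows that do not move let the fingers close, or fill a call up. It gives the time, the measured TCP pose, the force and the opening at its end, in the units of the state.
- ctrl.get_state(): the state, without advancing time (a new reading comes with each control period).
- ctrl.snapshot(name): name is "scene" or "top"; returns (picture, depth): 420x560x3 uint8, red, green, blue; 420x560 float32, m along the optical axis (not along the pixel's ray), 0 where there is no reading.
- ctrl.camera_model(name): a dict with "K" (3x3 intrinsics, pixels), "k1" (the pictures are not rectified: a ray, as slopes to the right and down, at radius r is drawn at 1 + k1 r^2 times it, then the intrinsics apply), "camera_from_world" (4x4, takes a point from world to camera coordinates). Camera axes: x right, y down, z forward; pixel columns grow to the right and rows downward; lengths in m; the calibration is good to about 2 mm. A picture is of the moment at which its call begins. camera_model takes no time and is no camera call.
- ctrl.finish_job(): hands the job in, once; it reports no verdict.
Trained networks look in the newest picture that a camera, given by its name, has taken for a name from the list of things; names that differ only in an ending like _2 or _b are one class to them, and where a whole thing is asked for, a point or a joint stands for the part that bears it (a point fixed in the world has none). Each returns a list of dicts, best first, with "score" (0 to 1); they miss things now and then, are a little off and sometimes report something else, mostly with a low value. They report only what shows in the picture. A call takes as long as a camera call.
- ctrl.spot_in(thing, camera): "extent" ([centre column, centre row, width, height] in pixels, round what is visible of it).
- ctrl.regions_of(thing, camera): "pixels" (420x560 bool, what is visible of it) and "extent" ([centre column, centre row, width, height] in pixels, round what is visible of it).
The state is a dict: "time": time; "joint_pos": joint angles; "qvel": joint speeds; "joint_torque": joint torques, N m; "tool_pos": TCP position; "ee_rot": TCP orientation; "ft_force": force on the tool from outside, world axes, zero at the start; "torque": the same for the moment, N m; "finger_gap": opening from 0.0 (shut) to 1.0 (fully open).
Only numpy, scipy, OpenCV 4.12 (cv2) and the standard library are available. Lean on these libraries where they do the work, as an engineer would, in place of code of your own. Each camera call takes 0.05 s, during which the arm holds its last target. There are 200 camera calls.

## Working session

There is one attempt and no reset: what is moved stays moved. The work goes in short steps, Python scripts to look and compute and a tool call to move; the robot and the scene stay as the last step left them, time stands still between calls to the robot, and variables do not carry over. Pictures are saved under pics/ and viewed, about 8 in all and at most 12, crops included, and the job is handed in when it is done.

Besides the shell and the picture viewer there is one more tool, called by a JSON object that holds its "name" and its "arguments", one argument or row to a line. drive_tool: Moves the arm, as the interface text tells. Its arguments: {"type":"object","properties":{"steps":{"type":"array","items":{"type":"array","items":{"type":"number"}}},"force":{"type":"number"}},"required":["steps"]}

```bash
mkdir -p pics; python3 - <<'E'
from workcell import ctrl
import cv2,numpy as np
s=ctrl.get_state();print({k:np.round(v,3).tolist() for k,v in s.items()},ctrl.grip_depth)
for n in("scene","top"):
    p,d=ctrl.snapshot(n);cv2.imwrite(f"pics/{n}0.png",p[...,::-1]);np.save(f"pics/{n}0.npy",d)
    m=ctrl.camera_model(n);print(n,np.round(m["K"],1).tolist(),m["k1"],np.round(m["camera_from_world"],3).tolist())
    for t in("steel_scoop","steel_handle","nylon_scoop","pan_mouth"):
        print(t,[(round(r["score"],2),np.round(r["extent"]).tolist()) for r in ctrl.spot_in(t,n)])
E
```

```text
{'time': 0.0, 'joint_pos': [-1.277, 0.322, -0.07, 1.452, 0.023, 1.371, -0.057], 'qvel': [-0.001, -0.001, -0.0, -0.001, -0.0, -0.002, 0.002], 'joint_torque': [0.001, -49.359, -0.382, -31.434, 0.013, 0.011, 0.0], 'tool_pos': [0.179, 0.624, 0.23], 'ee_rot': [-0.438, -3.111, 0.003], 'ft_force': [-0.587, 0.512, -0.987], 'torque': [0.018, 0.036, -0.028], 'finger_gap': 0.995} 0.0187
scene [[386.8, 0.0, 276.4], [0.0, 386.8, 207.0], [0.0, 0.0, 1.0]] 0.0332209168605612 [[0.614, -0.79, 0.009, -0.306], [-0.507, -0.403, -0.762, 0.41], [0.605, 0.463, -0.647, 0.561], [0.0, 0.0, 0.0, 1.0]]
steel_scoop [(0.92, [230.0, 192.0, 55.0, 52.0])]
steel_handle []
nylon_scoop [(0.8, [272.0, 242.0, 62.0, 66.0]), (0.21, [362.0, 290.0, 88.0, 75.0])]
pan_mouth [(0.58, [360.0, 289.0, 85.0, 72.0])]
top [[462.2, 0.0, 272.5], [0.0, 462.2, 204.8], [0.0, 0.0, 1.0]] -0.03504189480385118 [[0.015, -1.0, 0.027, 0.046], [-0.992, -0.018, -0.123, 0.567], [0.124, -0.025, -0.992, 0.971], [0.0, 0.0, 0.0, 1.0]]
steel_scoop [(0.73, [182.0, 181.0, 44.0, 67.0])]
steel_handle [(0.97, [181.0, 180.0, 44.0, 63.0])]
nylon_scoop [(0.9, [275.0, 215.0, 43.0, 68.0])]
pan_mouth [(0.61, [397.0, 235.0, 79.0, 75.0])]
```

View pics/scene0.png

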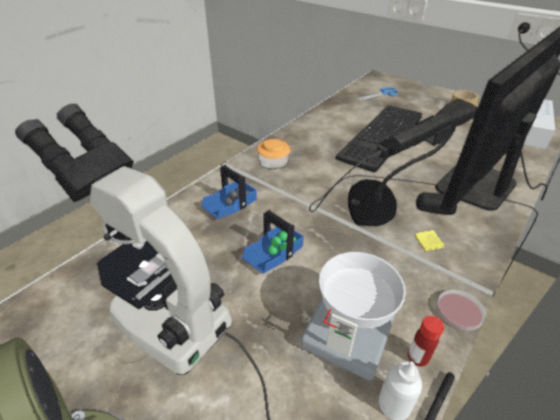

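View pics/top0.png

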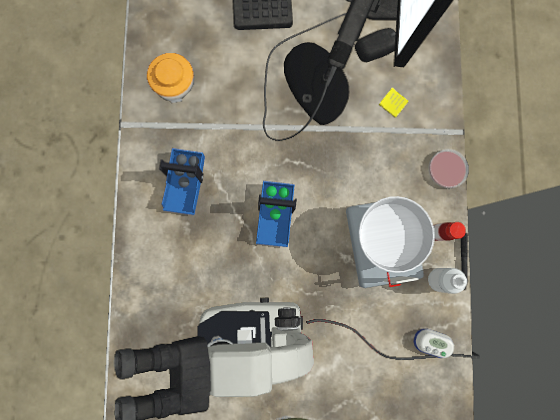

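The scene view shows the steel scoop at about (230,200), the green one at (272,245), and the scale at (355,300) with its gauge plate facing us. In the top view the steel scoop is at (183,181) with its spout pointing down the image, towards the robot. The green scoop is at (275,215). The pan is at (397,235), with the gauge below it at (400,282) and bottles to its right.

```bash
cat > h.py <<'E'
from workcell import ctrl
import cv2,numpy as np
def cloud(n,d):
    m=ctrl.camera_model(n);K=np.array(m["K"]);T=np.array(m["camera_from_world"])
    v,u=np.mgrid[:420,:560];uv=np.stack([u.ravel(),v.ravel()],1).astype(float)[:,None]
    s=cv2.undistortPoints(uv,K,np.array([m["k1"],0,0,0.]))[:,0].reshape(420,560,2)
    c=np.dstack([s[...,0]*d,s[...,1]*d,d])
    return (c-T[:3,3])@T[:3,:3]   # R^T (c-t)
def scoop(p,w,box):
    x,y,bw,bh=box;M=np.zeros((420,560),bool);M[int(y-bh/2)-8:int(y+bh/2)+8,int(x-bw/2)-12:int(x+bw/2)+12]=1
    hsv=cv2.cvtColor(p,cv2.COLOR_RGB2HSV)
    blue=M&(hsv[...,0]>100)&(hsv[...,0]<125)&(hsv[...,1]>120)&(w[...,2]>.0)
    bar=M&(w[...,2]>.085)&(w[...,2]<.125)&(hsv[...,2]<110)
    return blue,bar
E
python3 - <<'E'
from h import *
for n,b in(("top",{"steel":(182,181,44,67),"nylon":(275,215,43,68)}),("scene",{"steel":(230,192,55,52),"nylon":(272,242,62,66)})):
    p=cv2.imread(f"pics/{n}0.png")[...,::-1].copy();w=cloud(n,np.load(f"pics/{n}0.npy"))
    for k,bx in b.items():
        bl,bar=scoop(p,w,bx);B=w[bl];H=w[bar]
        c,(l,s),a=cv2.minAreaRect(B[:,:2].astype(np.float32));print(n,k,"blue",np.round(c,3),np.round((l,s),3),round(a,1),"z",np.round(np.percentile(B[:,2],[2,98]),3))
        print("  bar",len(H),H.mean(0).round(3),[ (np.round(q,3)) for q in cv2.minAreaRect(H[:,:2].astype(np.float32))],np.round(np.percentile(H[:,2],[2,50,98]),3))
    q=(w[...,2]>.112)&(w[...,2]<.14)
    # pan rim: near the pan spot
    ref=w[235,397] if n=="top" else w[289,360]
    R=w[q&(np.hypot(w[...,0]-ref[0],w[...,1]-ref[1])<.1)]
    hi=R[R[:,2]>.119]
    c,r=cv2.minEnclosingCircle(hi[:,:2].astype(np.float32));print(n,"pan",np.round(c,3),round(r,3),ref.round(3),len(hi),hi[:,2].max().round(3))
    from scipy.optimize import least_squares as ls
    f=ls(lambda z:np.hypot(hi[:,0]-z[0],hi[:,1]-z[1])-.0745,ref[:2],loss="soft_l1",f_scale=.002);print("  fit",f.x.round(4))
    g=w[(np.abs(w[...,2]-.04)<.005)&(np.hypot(w[...,0]-ref[0],w[...,1]-ref[1])<.15)];print("  base",[np.round(t,3) for t in cv2.minAreaRect(g[:,:2].astype(np.float32))])
# heights of surrounding obstacles
w=cloud("top",np.load("pics/top0.npy"))
for nm,(u,v) in dict(orange=(172,72),microscope=(250,350),eyep=(140,365),gauge=(400,282),bottle=(455,280),red=(452,231),lampbase=(315,85),lamp=(350,30)).items(): print(nm,w[v,u].round(3))
print("max z by column band", [(a,w[130:300,a:a+40,2].max().round(2)) for a in range(120,480,40)])
E
```

```text
top steel blue [0.545 0.214] [0.311 0.134] 29.0 z [0.001 0.039]
  bar 304 [0.632 0.251 0.101] [array([0.633, 0.252]), array([0.078, 0.021]), np.float64(83.019)] [0.087 0.103 0.108]
top nylon blue [0.527 0.052] [0.069 0.177] 84.8 z [0.001 0.04 ]
  bar 280 [0.564 0.049 0.102] [array([0.564, 0.048]), array([0.076, 0.021]), np.float64(83.244)] [0.086 0.104 0.108]
top pan [ 0.491 -0.189] 0.086 [ 0.501 -0.202  0.083] 570 0.139
  fit [ 0.5006 -0.1881]
  base [array([ 0.482, -0.22 ]), array([0.205, 0.194]), np.float64(9.378)]
scene steel blue [0.336 0.006] [0.873 0.141] 41.5 z [0.005 0.041]
  bar 264 [0.617 0.217 0.099] [array([0.609, 0.178]), array([0.226, 0.037]), np.float64(71.034)] [0.086 0.1   0.109]
scene nylon blue [ 0.395 -0.097] [0.813 0.165] 46.7 z [0.003 0.04 ]
  bar 306 [0.561 0.045 0.1  ] [array([0.564, 0.047]), array([0.077, 0.02 ]), np.float64(84.513)] [0.086 0.101 0.109]
scene pan [ 0.5   -0.189] 0.076 [ 0.519 -0.183  0.086] 771 0.129
  fit [ 0.499  -0.1895]
  base [array([ 0.464, -0.227]), array([0.13 , 0.218]), np.float64(23.955)]
orange [0.849 0.279 0.07 ]
microscope [0.312 0.093 0.329]
eyep [0.301 0.24  0.387]
gauge [ 0.407 -0.192  0.133]
bottle [ 0.411 -0.31   0.111]
red [ 0.51  -0.309  0.108]
lampbase [ 0.844 -0.037  0.027]
lamp [ 0.879 -0.081  0.216]
max z by column band [(120, np.float64(1.03)), (160, np.float64(1.03)), (200, np.float64(1.03)), (240, np.float64(1.03)), (280, np.float64(1.03)), (320, np.float64(1.03)), (360, np.float64(1.03)), (400, np.float64(1.03)), (440, np.float64(1.03))]
```

```bash
cat >> h.py <<'E'
from scipy.spatial.transform import Rotation as R
def tool(handle,yaw,tilt=0.,off=0.):   # degrees; tilt = nose down; returns TCP pose gripping the handle point
    S=R.from_euler("z",yaw,degrees=True)*R.from_euler("y",-tilt,degrees=True)
    Q=S*R.from_matrix(np.array([[0,1,0],[1,0,0],[0,0,-1.]]))
    return np.array(handle)+(ctrl.grip_depth-off)*Q.apply([0,0,1]),Q
def over(nose,tilt,yaw):               # handle point for a wanted spout edge point
    S=R.from_euler("z",yaw,degrees=True)*R.from_euler("y",-tilt,degrees=True)
    return np.array(nose)-S.apply([-.086,0,.019-.092])
def plan(goals,c,start=None):          # goals: list of ((pos,rot),nrows)
    s=ctrl.get_state();p,q=(np.array(s["tool_pos"]),R.from_rotvec(s["ee_rot"])) if start is None else start
    rows=[]
    for (P,Q),n in goals:
        p0,q0=p,q;dv=(Q*q0.inv()).as_rotvec()
        for i in range(1,n+1):
            f=.5-.5*np.cos(np.pi*i/n) if n>4 else i/n
            pt=p0+f*(P-p0);qt=R.from_rotvec(f*dv)*q0
            sh=np.round(q.inv().apply(pt-p)/.15,3);tn=np.round((q.inv()*qt).as_rotvec()/(np.pi/2),3)
            p=p+q.apply(sh*.15);q=q*R.from_rotvec(tn*np.pi/2)
            rows.append([c]+sh.tolist()+tn.tolist())
    for i in range(0,len(rows),5): print(str(rows[i:i+5]).replace(" ","").replace("-0.0,","0,").replace("0.0,","0,"))
    m=np.abs(np.array(rows));print("max mm",(np.linalg.norm(m[:,1:4],axis=1)*150).max().round(1),"deg",(np.linalg.norm(m[:,4:],axis=1)*90).max().round(1),"end",p.round(4),q.as_rotvec().round(3))
E
python3 - <<'E'
from h import *
p=cv2.imread("pics/top0.png")[...,::-1].copy();w=cloud("top",np.load("pics/top0.npy"))
hsv=cv2.cvtColor(p,cv2.COLOR_RGB2HSV)
m=(hsv[...,0]>100)&(hsv[...,0]<125)&(hsv[...,1]>150)&(w[...,2]>.003)&(np.hypot(w[...,0]-.632,w[...,1]-.251)<.11)
B=w[m];print("blue",[np.round(t,3) for t in cv2.minAreaRect(B[:,:2].astype(np.float32))])
bar=(w[...,2]>.09)&(w[...,2]<.115)&(np.hypot(w[...,0]-.632,w[...,1]-.251)<.06);H=w[bar]
e=np.linalg.svd(H[:,:2]-H[:,:2].mean(0))[2][0];print("bar axis deg",np.degrees(np.arctan2(e[1],e[0])),H.mean(0))
for n in("top","scene"):
    w=cloud(n,np.load(f"pics/{n}0.npy"));k=(w[...,0]>.15)&(w[...,0]<.42)&(w[...,1]>-.1)&(w[...,1]<.35)&(w[...,2]>.1);print("scope zmax",w[k].max(0).round(3),np.percentile(w[k][:,2],99))
plan([(tool([.632,.251,.092+.10],-7),15)],0)
E
```

```text
blue [array([0.615, 0.253]), array([0.072, 0.136]), np.float64(82.076)]
bar axis deg 82.80011097615201 [0.63222534 0.25081847 0.10259186]
scope zmax [0.352 0.28  0.408] 0.4020801307271492
scope zmax [0.35  0.273 0.408] 0.40194651890094624
[[0,-0.039,-0.017,0.004,0,0,0.01],[0,-0.117,-0.049,0.013,0,0,0.029],[0,-0.192,-0.07,0.02,0,0,0.047],[0,-0.263,-0.074,0.027,0,0,0.063],[0,-0.326,-0.058,0.033,0,0,0.076]]
[[0,-0.373,-0.022,0.037,0,0,0.086],[0,-0.399,0.032,0.039,0,0,0.092],[0,-0.399,0.09,0.041,0,0,0.094],[0,-0.373,0.144,0.039,0,0,0.092],[0,-0.325,0.184,0.037,0,0,0.086]]
[[0,-0.263,0.2,0.033,0,0,0.076],[0,-0.197,0.191,0.027,0,0,0.063],[0,-0.132,0.156,0.02,0,0,0.047],[0,-0.074,0.102,0.013,0,0,0.029],[0,-0.024,0.036,0.004,0,0,0.01]]
max mm 61.7 deg 8.5 end [0.6321 0.251  0.1733] [2.353 2.081 0.   ]
```

{"name": "drive_tool", "arguments": {
  "steps": [
    [0,-0.039,-0.017,0.004,0,0,0.01],
    [0,-0.117,-0.049,0.013,0,0,0.029],
    [0,-0.192,-0.07,0.02,0,0,0.047],
    [0,-0.263,-0.074,0.027,0,0,0.063],
    [0,-0.326,-0.058,0.033,0,0,0.076]
  ]
}}

```text
time: 1.12
tool_pos: [0.2951, 0.5289, 0.2167]
ee_rot: [0.989, 2.981, 0.0]
ft_force: [0.2, 1.4, -0.6]
finger_gap: 1.002
```

{"name": "drive_tool", "arguments": {
  "steps": [
    [0,-0.373,-0.022,0.037,0,0,0.086],
    [0,-0.399,0.032,0.039,0,0,0.092],
    [0,-0.399,0.09,0.041,0,0,0.094],
    [0,-0.373,0.144,0.039,0,0,0.092],
    [0,-0.325,0.184,0.037,0,0,0.086]
  ]
}}

```text
time: 1.75
tool_pos: [0.5215, 0.3397, 0.188]
ee_rot: [1.964, 2.451, 0.001]
ft_force: [0.8, 0.1, 0.2]
finger_gap: 1.001
```

{"name": "drive_tool", "arguments": {
  "steps": [
    [0,-0.263,0.2,0.033,0,0,0.076],
    [0,-0.197,0.191,0.027,0,0,0.063],
    [0,-0.132,0.156,0.02,0,0,0.047],
    [0,-0.074,0.102,0.013,0,0,0.029],
    [0,-0.024,0.036,0.004,0,0,0.01]
  ]
}}

```text
time: 2.38
tool_pos: [0.6325, 0.2501, 0.1731]
ee_rot: [-2.356, -2.078, 0.001]
ft_force: [-0.3, 1.1, 0.1]
finger_gap: 1.0
```

```bash
python3 - <<'E'
from h import *
s=ctrl.get_state();print({k:np.round(v,3).tolist() for k,v in s.items()})
print("err mm",(tool([.632,.251,.192],-7.5)[0]-s["tool_pos"])*1e3)
plan([(tool([.632,.251,.092],-7.5),10)],0)
p,d=ctrl.snapshot("scene");cv2.imwrite("pics/s1.png",cv2.resize(p[100:320,130:430,::-1],None,fx=2.5,fy=2.5))
E
```

```text
{'time': 2.375, 'joint_pos': [-0.711, 0.43, 0.399, 1.457, -0.17, 1.288, -0.423], 'qvel': [0.035, 0.052, 0.006, -0.06, -0.044, 0.017, -0.035], 'joint_torque': [0.672, -51.56, 6.168, -30.281, 0.145, -0.076, 0.008], 'tool_pos': [0.632, 0.25, 0.173], 'ee_rot': [-2.356, -2.078, 0.001], 'ft_force': [-0.269, 1.124, 0.07], 'torque': [0.076, 0.014, -0.041], 'finger_gap': 1.0}
err mm [-0.49723969  0.90605808  0.22692413]
[[0,0,0,0.016,0,0,0.0],[0,0.001,0,0.048,0,0,0.0],[0,0,-0.001,0.073,0,0,0.001],[0,0.001,0,0.093,0,0,0.0],[0,0.001,-0.001,0.103,0,0,0.001]]
[[0,0.001,0,0.102,0,0,0.001],[0,0.001,-0.001,0.093,0,0,0.0],[0,0,0,0.074,0,0,0.0],[0,0.001,-0.001,0.047,0,0,0.001],[0,0,0,0.016,0,0,-0.0]]
max mm 15.5 deg 0.1 end [0.632  0.2511 0.0733] [-2.362e+00 -2.071e+00  1.000e-03]
```

View pics/s1.png

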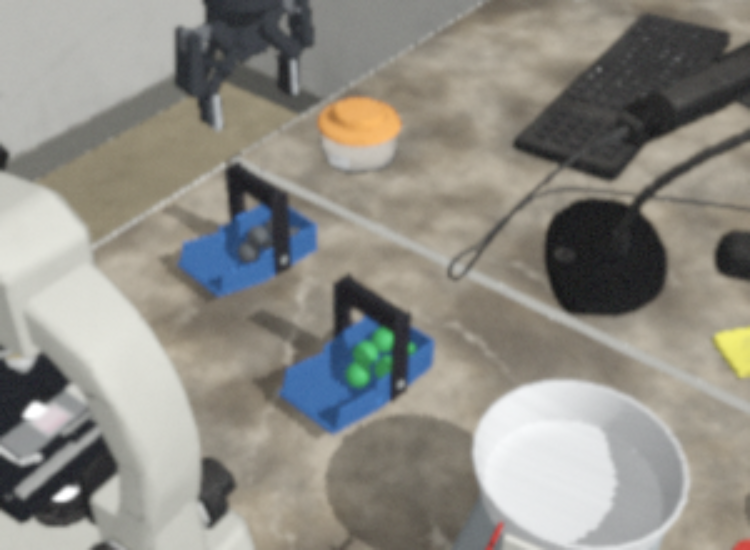

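The gripper, with fingertips at crop (215,125) and (290,90), hangs straight above the steel scoop's bar at (258,185), with its jaws opening along the scoop. I'll descend.

{"name": "drive_tool", "arguments": {
  "steps": [
    [0,0.005,-0.003,0.016,0,0,0.003],
    [0,0.001,0,0.048,0,0,0],
    [0,0,0,0.073,0,0,0],
    [0,0,0,0.093,0,0,0],
    [0,0,0,0.103,0,0,0]
  ]
}}

```text
time: 3.05
tool_pos: [0.6314, 0.252, 0.122]
ee_rot: [-2.358, -2.076, 0.001]
ft_force: [-0.0, 0.2, 0.1]
finger_gap: 1.003
```

{"name": "drive_tool", "arguments": {
  "steps": [
    [0,0,0,0.102,0,0,0],
    [0,0,0,0.093,0,0,0],
    [0,0,0,0.074,0,0,0],
    [0,0,0,0.047,0,0,0],
    [0,0,0,0.016,0,0,0]
  ]
}}

```text
time: 3.68
tool_pos: [0.6316, 0.2519, 0.0731]
ee_rot: [-2.358, -2.075, 0.0]
ft_force: [0.0, -0.0, -0.6]
finger_gap: 1.003
```

{"name": "drive_tool", "arguments": {
  "steps": [
    [0.5,0,0,0,0,0,0],
    [0.7,0,0,0,0,0,0],
    [0.8,0,0,0,0,0,0],
    [0.9,0,0,0,0,0,0],
    [1,0,0,0,0,0,0]
  ],
  "force": 60
}}

```text
time: 4.3
tool_pos: [0.6322, 0.252, 0.0739]
ee_rot: [2.358, 2.075, 0.002]
ft_force: [1.6, -0.2, 1.4]
finger_gap: 0.131
```

{"name": "drive_tool", "arguments": {
  "steps": [
    [1,0,0,0,0,0,0],
    [1,0,0,0,0,0,0],
    [1,0,0,0,0,0,0],
    [1,0,0,0,0,0,0],
    [1,0,0,0,0,0,0]
  ]
}}

```text
time: 4.92
tool_pos: [0.6321, 0.252, 0.0739]
ee_rot: [2.358, 2.075, 0.001]
ft_force: [2.3, -0.5, 3.9]
finger_gap: 0.126
```

```bash
python3 - <<'E'
from h import *
n=np.array([.535,-.1935,.15])
a=tool([.632,.252,.27],-7.5);h=over(n,0,-7.5);print(h)
b=tool([h[0],h[1],.27],-7.5)
plan([(a,10),(b,25)],1)
E
```

```text
[ 0.62026426 -0.20472525  0.223     ]
[[1,0,0,-0.029,0,0,0.0],[1,0,0,-0.084,0,0,0.0],[1,0,0,-0.131,0,0,0.0],[1,0,0,-0.165,0,0,0.001],[1,0,0,-0.182,0,0,0.0]]
[[1,0,0,-0.183,0,0,0.0],[1,0,0,-0.165,0,0,0.001],[1,0,0,-0.131,0,0,-0.0],[1,0,0,-0.084,0.001,0,0.0],[1,0,0,-0.029,0,0,0.0]]
[[1,-0.012,0.001,0,0,0,0.0],[1,-0.036,0.004,0,0,0,0.0],[1,-0.058,0.006,0,0,0,0.0],[1,-0.081,0.009,0,0,0,0.0],[1,-0.102,0.01,0,0,0,0.0]]
[[1,-0.121,0.013,0,0,0,0.0],[1,-0.139,0.015,0,0,0,0.0],[1,-0.154,0.016,0,0,0,0.0],[1,-0.167,0.018,0,0,0,0.0],[1,-0.176,0.018,0,0,0,0.0]]
[[1,-0.185,0.02,-0.001,0,0,0.0],[1,-0.188,0.02,0,0,0,0.0],[1,-0.19,0.02,0,0,0,0.0],[1,-0.189,0.019,0,0,0,0.0],[1,-0.184,0.02,0,0,0,0.0]]
[[1,-0.177,0.018,0,0,0,0.0],[1,-0.167,0.018,0,0,0,0.0],[1,-0.154,0.016,0,0,0,0.0],[1,-0.138,0.015,0,0,0,0.0],[1,-0.121,0.013,0,0,0,0.0]]
[[1,-0.102,0.01,0,0,0,0.0],[1,-0.081,0.009,0,0,0,0.0],[1,-0.059,0.006,0,0,0,0.0],[1,-0.036,0.004,0,0,0,0.0],[1,-0.012,0.001,0,0,0,0.0]]
max mm 28.7 deg 0.1 end [ 0.6203 -0.2048  0.2513] [-2.361 -2.071  0.   ]
```

{"name": "drive_tool", "arguments": {
  "steps": [
    [1,0,0,-0.029,0,0,0],
    [1,0,0,-0.084,0,0,0],
    [1,0,0,-0.131,0,0,0],
    [1,0,0,-0.165,0,0,0],
    [1,0,0,-0.182,0,0,0]
  ]
}}

```text
time: 5.55
tool_pos: [0.6316, 0.2519, 0.164]
ee_rot: [-2.358, -2.075, -0.0]
ft_force: [-0.3, -0.1, -3.7]
finger_gap: 0.131
```

{"name": "drive_tool", "arguments": {
  "steps": [
    [1,0,0,-0.183,0,0,0],
    [1,0,0,-0.165,0,0,0],
    [1,0,0,-0.131,0,0,0],
    [1,0,0,-0.084,0,0,0],
    [1,0,0,-0.029,0,0,0]
  ]
}}

```text
time: 6.18
tool_pos: [0.6319, 0.252, 0.2518]
ee_rot: [2.358, 2.075, 0.001]
ft_force: [0.2, -0.8, -3.5]
finger_gap: 0.128
```

```bash
python3 - <<'E'
from h import *
s=ctrl.get_state();print({k:np.round(v,3).tolist() for k,v in s.items()})
p,d=ctrl.snapshot("scene");cv2.imwrite("pics/s2.png",cv2.resize(p[60:300,130:430,::-1],None,fx=2.4,fy=2.4))
E
```

```text
{'time': 6.175, 'joint_pos': [-0.717, 0.391, 0.41, 1.351, -0.154, 1.43, -0.441], 'qvel': [-0.0, 0.004, 0.0, -0.031, 0.002, 0.055, -0.012], 'joint_torque': [-0.051, -54.014, 5.53, -34.061, 0.012, -0.022, -0.0], 'tool_pos': [0.632, 0.252, 0.252], 'ee_rot': [2.358, 2.075, 0.001], 'ft_force': [0.243, -0.802, -3.543], 'torque': [-0.01, 0.028, 0.018], 'finger_gap': 0.128}
```

View pics/s2.png

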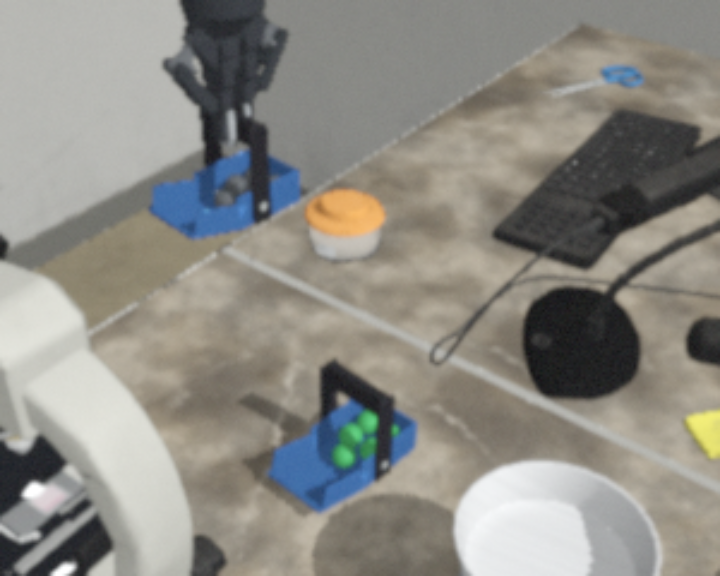

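The scoop is held level at crop (225,190) with its balls still in it, and the sensed weight is about 3.6–4 N. I'll carry it to the pan.

{"name": "drive_tool", "arguments": {
  "steps": [
    [1,-0.012,0.001,0,0,0,0],
    [1,-0.036,0.004,0,0,0,0],
    [1,-0.058,0.006,0,0,0,0],
    [1,-0.081,0.009,0,0,0,0],
    [1,-0.102,0.01,0,0,0,0]
  ]
}}

```text
time: 6.85
tool_pos: [0.6306, 0.2071, 0.251]
ee_rot: [2.358, 2.075, -0.0]
ft_force: [0.5, 0.4, -5.2]
finger_gap: 0.13
```

{"name": "drive_tool", "arguments": {
  "steps": [
    [1,-0.121,0.013,0,0,0,0],
    [1,-0.139,0.015,0,0,0,0],
    [1,-0.154,0.016,0,0,0,0],
    [1,-0.167,0.018,0,0,0,0],
    [1,-0.176,0.018,0,0,0,0]
  ]
}}

```text
time: 7.48
tool_pos: [0.628, 0.0921, 0.2511]
ee_rot: [2.359, 2.075, 0.0]
ft_force: [0.5, -0.0, -4.6]
finger_gap: 0.13
```

{"name": "drive_tool", "arguments": {
  "steps": [
    [1,-0.185,0.02,0,0,0,0],
    [1,-0.188,0.02,0,0,0,0],
    [1,-0.19,0.02,0,0,0,0],
    [1,-0.189,0.019,0,0,0,0],
    [1,-0.184,0.02,0,0,0,0]
  ]
}}

```text
time: 8.1
tool_pos: [0.6246, -0.0494, 0.2512]
ee_rot: [2.359, 2.074, 0.0]
ft_force: [0.5, 0.6, -4.4]
finger_gap: 0.129
```

{"name": "drive_tool", "arguments": {
  "steps": [
    [1,-0.177,0.018,0,0,0,0],
    [1,-0.167,0.018,0,0,0,0],
    [1,-0.154,0.016,0,0,0,0],
    [1,-0.138,0.015,0,0,0,0],
    [1,-0.121,0.013,0,0,0,0]
  ]
}}

```text
time: 8.72
tool_pos: [0.6222, -0.1628, 0.2511]
ee_rot: [2.359, 2.074, 0.0]
ft_force: [0.1, 0.5, -4.8]
finger_gap: 0.127
```

{"name": "drive_tool", "arguments": {
  "steps": [
    [1,-0.102,0.01,0,0,0,0],
    [1,-0.081,0.009,0,0,0,0],
    [1,-0.059,0.006,0,0,0,0],
    [1,-0.036,0.004,0,0,0,0],
    [1,-0.012,0.001,0,0,0,0]
  ]
}}

```text
time: 9.35
tool_pos: [0.6215, -0.2048, 0.2509]
ee_rot: [-2.358, -2.076, -0.0]
ft_force: [-0.5, 1.4, -4.1]
finger_gap: 0.132
```

```bash
python3 - <<'E'
from h import *
s=ctrl.get_state();print({k:np.round(v,3).tolist() for k,v in s.items()})
n=np.array([.535,-.1935,.147])
g=[(tool(over(n,0,-7.5),-7.5),5)]
for t in range(2,41,2): g.append((tool(over(n-[0,0,.007*min(t/12,1)],t,-7.5),-7.5,t),1))
plan(g,1)
p,d=ctrl.snapshot("scene");q,d2=ctrl.snapshot("top")
cv2.imwrite("pics/s3.png",np.hstack([cv2.resize(p[100:400,180:480,::-1],(400,400)),cv2.resize(q[80:320,240:480,::-1],(400,400))]))
E
```

```text
{'time': 9.35, 'joint_pos': [-0.186, 0.359, 0.612, 1.431, -0.205, 1.417, 0.3], 'qvel': [0.014, 0.007, -0.001, -0.009, -0.012, 0.004, 0.02], 'joint_torque': [0.096, -47.899, 7.288, -33.331, 0.029, -0.044, -0.003], 'tool_pos': [0.622, -0.205, 0.251], 'ee_rot': [-2.358, -2.076, -0.0], 'ft_force': [-0.499, 1.408, -4.091], 'torque': [-0.037, 0.054, 0.026], 'finger_gap': 0.132}
[[1,0,-0.001,0.032,0,0,0.0],[1,0,-0.002,0.082,0,0,0.001],[1,0,-0.002,0.103,0,0,0.0],[1,0,-0.003,0.082,0,0,0.001],[1,0,0,0.032,0,0,0.0]]
[[1,0,-0.013,-0.012,-0.022,0,0.0],[1,0,-0.014,-0.012,-0.022,0,0.0],[1,0,-0.013,-0.012,-0.023,0,0.0],[1,0,-0.014,-0.012,-0.022,0,0.0],[1,0,-0.014,-0.012,-0.022,0,0.0]]
[[1,0,-0.014,-0.012,-0.022,0,0.0],[1,0,-0.013,-0.02,-0.023,0,0.0],[1,0,-0.013,-0.02,-0.022,0,0.0],[1,0,-0.013,-0.02,-0.022,0,0.0],[1,0,-0.013,-0.02,-0.022,0,0.0]]
[[1,0,-0.013,-0.019,-0.022,0,0.0],[1,0,-0.013,-0.02,-0.023,0,0.0],[1,0,-0.013,-0.02,-0.022,0,0.0],[1,0,-0.013,-0.02,-0.022,0,0.0],[1,0,-0.013,-0.02,-0.022,0,0.0]]
[[1,0,-0.013,-0.019,-0.023,0,0.0],[1,0,-0.013,-0.02,-0.022,0,0.0],[1,0,-0.013,-0.02,-0.022,0,0.0],[1,0,-0.013,-0.02,-0.022,0,0.0],[1,0,-0.013,-0.02,-0.022,0,0.0]]
max mm 15.5 deg 2.1 end [ 0.5657 -0.1975  0.2369] [1.917 1.682 0.612]
```

View pics/s3.png

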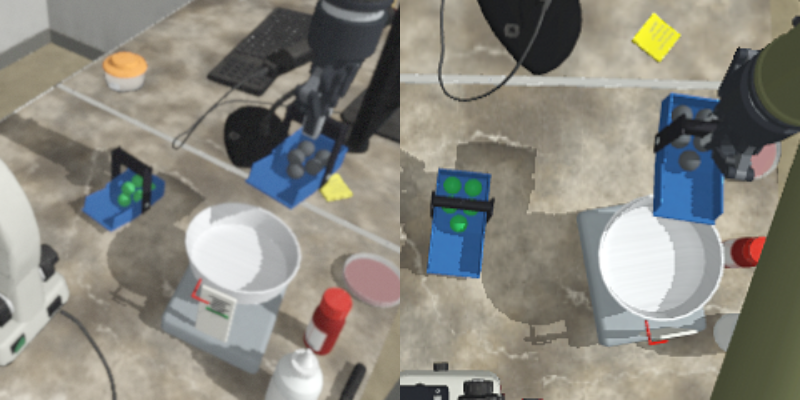

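Both views show the scoop level over the far side of the pan, with all the balls in it. The spout is at right-panel (685,220) and the pan at (660,258); the sideways offset matches parallax. I'll lower it and tip.

{"name": "drive_tool", "arguments": {
  "steps": [
    [1,0,-0.001,0.032,0,0,0],
    [1,0,-0.002,0.082,0,0,0],
    [1,0,-0.002,0.103,0,0,0],
    [1,0,-0.003,0.082,0,0,0],
    [1,0,0,0.032,0,0,0]
  ]
}}

```text
time: 10.07
tool_pos: [0.6195, -0.2043, 0.1996]
ee_rot: [-2.357, -2.074, 0.002]
ft_force: [-0.2, -0.0, -4.1]
finger_gap: 0.13
```

{"name": "drive_tool", "arguments": {
  "steps": [
    [1,0,-0.013,-0.012,-0.022,0,0],
    [1,0,-0.014,-0.012,-0.022,0,0],
    [1,0,-0.013,-0.012,-0.023,0,0],
    [1,0,-0.014,-0.012,-0.022,0,0],
    [1,0,-0.014,-0.012,-0.022,0,0]
  ]
}}

```text
time: 10.7
tool_pos: [0.6093, -0.2035, 0.2098]
ee_rot: [2.256, 1.985, 0.175]
ft_force: [-0.6, -0.4, -4.0]
finger_gap: 0.132
```

```bash
python3 - <<'E'
from h import *
s=ctrl.get_state();print({k:np.round(v,3).tolist() for k,v in s.items()})
Q=R.from_rotvec(s["ee_rot"]);hp=np.array(s["tool_pos"])-.0187*Q.apply([0,0,1]);S=Q*R.from_matrix(np.array([[0,1,0],[1,0,0],[0,0,-1.]])).inv()
print("nose",(hp+S.apply([-.086,0,-.073])).round(4),"eul zyx",S.as_euler("ZYX",degrees=True).round(1))
E
```

```text
{'time': 10.7, 'joint_pos': [-0.235, 0.209, 0.613, 1.686, -0.177, 1.117, 0.294], 'qvel': [-0.07, -0.274, 0.008, 0.284, 0.08, -0.329, -0.028], 'joint_torque': [0.347, -37.727, 4.284, -34.5, -0.378, -0.723, 0.038], 'tool_pos': [0.609, -0.204, 0.21], 'ee_rot': [2.256, 1.985, 0.175], 'ft_force': [-0.58, -0.41, -3.999], 'torque': [0.034, 0.324, 0.025], 'finger_gap': 0.132}
nose [ 0.5348 -0.1939  0.1413] eul zyx [ -7.3 -10.1   0. ]
```

{"name": "drive_tool", "arguments": {
  "steps": [
    [1,0,-0.014,-0.012,-0.022,0,0],
    [1,0,-0.013,-0.02,-0.023,0,0],
    [1,0,-0.013,-0.02,-0.022,0,0],
    [1,0,-0.013,-0.02,-0.022,0,0],
    [1,0,-0.013,-0.02,-0.022,0,0]
  ]
}}

```text
time: 11.32
tool_pos: [0.5961, -0.2019, 0.2207]
ee_rot: [2.148, 1.889, 0.334]
ft_force: [-0.1, -0.3, -4.9]
finger_gap: 0.131
```

{"name": "drive_tool", "arguments": {
  "steps": [
    [1,0,-0.013,-0.019,-0.022,0,0],
    [1,0,-0.013,-0.02,-0.023,0,0],
    [1,0,-0.013,-0.02,-0.022,0,0],
    [1,0,-0.013,-0.02,-0.022,0,0],
    [1,0,-0.013,-0.02,-0.022,0,0]
  ]
}}

```text
time: 11.95
tool_pos: [0.5818, -0.2004, 0.2313]
ee_rot: [2.033, 1.787, 0.481]
ft_force: [0.1, 0.3, -1.7]
finger_gap: 0.131
```

```bash
python3 - <<'E'
from h import *
s=ctrl.get_state();print({k:np.round(v,3).tolist() for k,v in s.items()})
Q=R.from_rotvec(s["ee_rot"]);hp=np.array(s["tool_pos"])-.0187*Q.apply([0,0,1]);S=Q*R.from_matrix(np.array([[0,1,0],[1,0,0],[0,0,-1.]])).inv()
print("nose",(hp+S.apply([-.086,0,-.073])).round(4),"eul zyx",S.as_euler("ZYX",degrees=True).round(1))
p,d=ctrl.snapshot("scene");q,d2=ctrl.snapshot("top")
cv2.imwrite("pics/s4.png",np.hstack([cv2.resize(p[150:400,230:480,::-1],(400,400)),cv2.resize(q[120:320,270:470,::-1],(400,400))]))
E
```

```text
{'time': 11.95, 'joint_pos': [-0.27, -0.141, 0.583, 2.026, -0.035, 0.718, 0.221], 'qvel': [0.025, -0.265, -0.055, 0.264, 0.117, -0.316, -0.058], 'joint_torque': [-0.23, -19.104, -2.52, -34.435, -0.536, -2.429, 0.059], 'tool_pos': [0.582, -0.2, 0.231], 'ee_rot': [2.033, 1.787, 0.481], 'ft_force': [0.103, 0.263, -1.677], 'torque': [0.087, 0.744, 0.018], 'finger_gap': 0.131}
nose [ 0.5351 -0.1943  0.1412] eul zyx [ -7.4 -30.1   0. ]
```

View pics/s4.png

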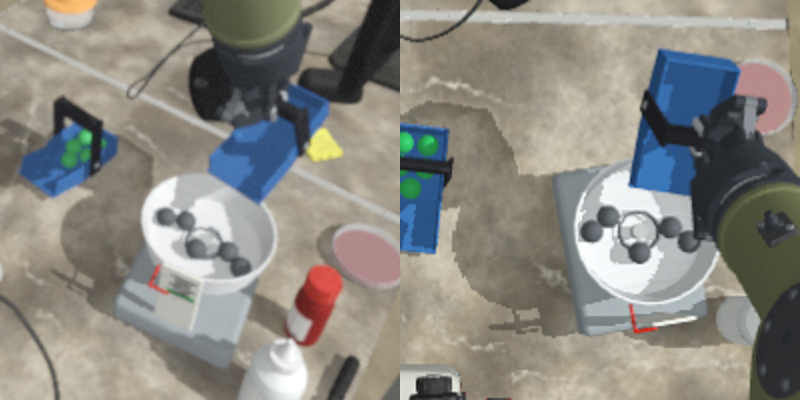

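All five balls are in the pan: left panel around (200,240), right panel around (640,235). The scoop is empty. I'll level it, lift it and carry it back to its old place.

```bash
python3 - <<'E'
from h import *
c=tool([.62,-.205,.27],-7.5);d=tool([.632,.252,.27],-7.5);e=tool([.632,.252,.0935],-7.5)
plan([(c,15),(d,20),(e,15)],1)
E
```

```text
[[1,0,0.003,0,0.004,0,0.0],[1,0,0.01,0,0.01,0,0.0],[1,0,0.015,0.001,0.018,0,0.0],[1,0,0.021,0,0.023,0,0.0],[1,0.001,0.025,-0.001,0.028,0,0.0]]
[[1,0,0.028,-0.003,0.032,0,0.0],[1,0,0.03,-0.004,0.034,0,0.001],[1,0,0.03,-0.006,0.035,-0.001,-0.0],[1,0.001,0.029,-0.007,0.034,0,-0.0],[1,0,0.027,-0.009,0.032,0,-0.0]]
[[1,0,0.024,-0.008,0.028,0,0.0],[1,0,0.019,-0.008,0.024,0,0.0],[1,0,0.014,-0.007,0.017,0,0.0],[1,0.001,0.008,-0.004,0.011,0,0.0],[1,0,0.003,-0.001,0.004,0,0.0]]
[[1,0.019,-0.002,0,0,0,0.0],[1,0.055,-0.006,0,0,0,0.0],[1,0.091,-0.009,0,0,0,0.0],[1,0.124,-0.013,0,0,0,0.0],[1,0.155,-0.016,0,0,0,0.0]]
[[1,0.181,-0.019,0,0,0,0.0],[1,0.202,-0.021,0,0,0,0.0],[1,0.22,-0.023,0,0,0,0.0],[1,0.231,-0.025,0,0,0,0.0],[1,0.237,-0.024,0,0,0,0.0]]
[[1,0.237,-0.025,0,0,0,0.0],[1,0.232,-0.024,0,0,0,0.0],[1,0.219,-0.023,0.001,0,0,0.0],[1,0.203,-0.021,0,0,0,0.0],[1,0.181,-0.019,0,0,0,0.0]]
[[1,0.154,-0.016,0,0,0,0.0],[1,0.125,-0.013,0,0,0,0.0],[1,0.091,-0.01,0,0,0,0.0],[1,0.055,-0.006,0,0,0,0.0],[1,0.019,-0.002,0,0,0,0.0]]
[[1,0,0,0.013,0,0,0.0],[1,0,0,0.038,0,0,0.0],[1,0,0,0.061,0,0,0.0],[1,0,0,0.083,0,0,0.0],[1,0,0,0.099,0,0,0.0]]
[[1,0,0,0.112,0,0,0.0],[1,0,0,0.121,0,0,0.0],[1,0,0.001,0.123,0,0,0.0],[1,0,0,0.12,0,0,0.0],[1,0,0,0.112,0,0,0.0]]
[[1,0,0,0.1,0,0,0.0],[1,-0.001,0,0.082,0,0,0.0],[1,0,0,0.062,0,0,0.0],[1,0,0,0.038,0,0,0.0],[1,0,0,0.012,0,0,0.0]]
max mm 35.7 deg 3.2 end [0.632  0.2519 0.0749] [-2.361 -2.072  0.   ]
```

{"name": "drive_tool", "arguments": {
  "steps": [
    [1,0,0.003,0,0.004,0,0],
    [1,0,0.01,0,0.01,0,0],
    [1,0,0.015,0.001,0.018,0,0],
    [1,0,0.021,0,0.023,0,0],
    [1,0,0.025,-0.001,0.028,0,0]
  ]
}}

```text
time: 12.68
tool_pos: [0.5922, -0.2009, 0.2354]
ee_rot: [2.12, 1.867, 0.369]
ft_force: [-0.0, -0.6, -1.6]
finger_gap: 0.131
```

{"name": "drive_tool", "arguments": {
  "steps": [
    [1,0,0.028,-0.003,0.032,0,0],
    [1,0,0.03,-0.004,0.034,0,0],
    [1,0,0.03,-0.006,0.035,0,0],
    [1,0,0.029,-0.007,0.034,0,0],
    [1,0,0.027,-0.009,0.032,0,0]
  ]
}}

```text
time: 13.3
tool_pos: [0.6123, -0.203, 0.2456]
ee_rot: [2.282, 2.011, 0.129]
ft_force: [0.3, -0.8, -2.4]
finger_gap: 0.129
```

{"name": "drive_tool", "arguments": {
  "steps": [
    [1,0,0.024,-0.008,0.028,0,0],
    [1,0,0.019,-0.008,0.024,0,0],
    [1,0,0.014,-0.007,0.017,0,0],
    [1,0,0.008,-0.004,0.011,0,0],
    [1,0,0.003,-0.001,0.004,0,0]
  ]
}}

```text
time: 13.92
tool_pos: [0.621, -0.2047, 0.2504]
ee_rot: [-2.357, -2.075, 0.002]
ft_force: [-0.1, -0.2, -1.7]
finger_gap: 0.127
```

{"name": "drive_tool", "arguments": {
  "steps": [
    [1,0.019,-0.002,0,0,0,0],
    [1,0.055,-0.006,0,0,0,0],
    [1,0.091,-0.009,0,0,0,0],
    [1,0.124,-0.013,0,0,0,0],
    [1,0.155,-0.016,0,0,0,0]
  ]
}}

```text
time: 14.55
tool_pos: [0.6223, -0.136, 0.2507]
ee_rot: [-2.357, -2.075, 0.001]
ft_force: [-0.2, 0.2, -1.5]
finger_gap: 0.129
```

{"name": "drive_tool", "arguments": {
  "steps": [
    [1,0.181,-0.019,0,0,0,0],
    [1,0.202,-0.021,0,0,0,0],
    [1,0.22,-0.023,0,0,0,0],
    [1,0.231,-0.025,0,0,0,0],
    [1,0.237,-0.024,0,0,0,0]
  ]
}}

```text
time: 15.18
tool_pos: [0.6257, 0.0265, 0.2508]
ee_rot: [-2.356, -2.076, 0.0]
ft_force: [0.6, 1.0, -0.8]
finger_gap: 0.127
```

{"name": "drive_tool", "arguments": {
  "steps": [
    [1,0.237,-0.025,0,0,0,0],
    [1,0.232,-0.024,0,0,0,0],
    [1,0.219,-0.023,0,0,0,0],
    [1,0.203,-0.021,0,0,0,0],
    [1,0.181,-0.019,0,0,0,0]
  ]
}}

```text
time: 15.8
tool_pos: [0.6289, 0.1886, 0.2507]
ee_rot: [-2.354, -2.077, 0.001]
ft_force: [0.3, 0.4, -2.1]
finger_gap: 0.131
```

{"name": "drive_tool", "arguments": {
  "steps": [
    [1,0.154,-0.016,0,0,0,0],
    [1,0.125,-0.013,0,0,0,0],
    [1,0.091,-0.01,0,0,0,0],
    [1,0.055,-0.006,0,0,0,0],
    [1,0.019,-0.002,0,0,0,0]
  ]
}}

```text
time: 16.42
tool_pos: [0.6315, 0.2522, 0.2506]
ee_rot: [-2.358, -2.075, 0.002]
ft_force: [-0.0, -0.5, -1.7]
finger_gap: 0.134
```

```bash
python3 - <<'E'
from h import *
s=ctrl.get_state();print({k:np.round(v,3).tolist() for k,v in s.items()})
plan([(tool([.632,.252,.0935],-7.5),15)],1)
p,d=ctrl.snapshot("scene");q,d2=ctrl.snapshot("top")
cv2.imwrite("pics/s5.png",np.hstack([cv2.resize(p[20:400,100:480,::-1],(400,400)),cv2.resize(q[80:320,230:470,::-1],(400,400))]))
w=cloud("top",d2);r=np.hypot(w[...,0]-.5,w[...,1]+.189);k=(r<.085)&(w[...,2]>.06)&(w[...,2]<.13);print("rim z",np.percentile(w[k&(r>.068)][:,2],[50,75,90]))
E
```

```text
{'time': 16.425, 'joint_pos': [-0.729, 0.395, 0.427, 1.352, -0.162, 1.431, -0.436], 'qvel': [-0.01, 0.014, 0.003, -0.021, 0.001, 0.007, -0.029], 'joint_torque': [-0.311, -51.528, 5.236, -32.347, -0.056, -0.011, 0.005], 'tool_pos': [0.631, 0.252, 0.251], 'ee_rot': [-2.358, -2.075, 0.002], 'ft_force': [-0.03, -0.487, -1.693], 'torque': [-0.031, -0.014, 0.041], 'finger_gap': 0.134}
[[1,0,0,0.013,0,0,0.0],[1,0,0,0.038,0,0,0.0],[1,0,0.001,0.061,0,0,0.0],[1,0,0,0.082,0,0,0.0],[1,0,0,0.099,0,0,0.001]]
[[1,0,0.001,0.112,0,0,-0.0],[1,0,0.001,0.12,0,0,-0.0],[1,0,0,0.122,-0.001,0,0.0],[1,-0.001,0,0.12,0,0,0.0],[1,0,0.001,0.112,0,0,0.001]]
[[1,0,0,0.099,0,0,-0.0],[1,0,0,0.082,0,0,-0.0],[1,0,0.001,0.061,0,0,-0.0],[1,0,0,0.038,0,0,0.0],[1,0,0,0.013,0,0,0.0]]
max mm 18.3 deg 0.1 end [0.632  0.252  0.0748] [ 2.362  2.071 -0.   ]
rim z [0.10047903 0.10569674 0.1075094 ]
```

View pics/s5.png

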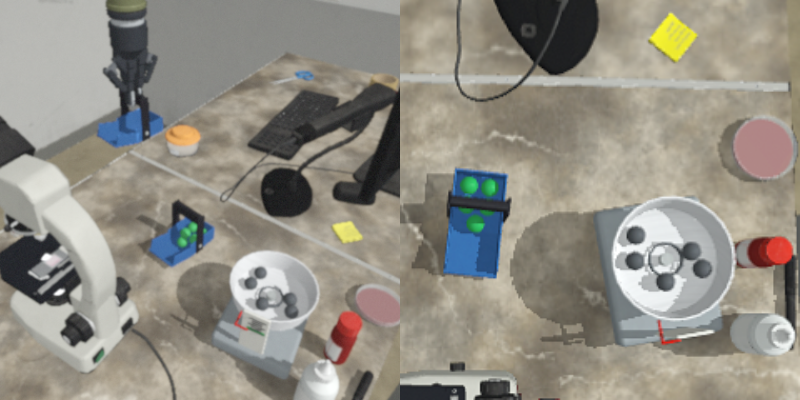

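The five balls rest in the pan, and its rim is at about 0.107 m, which is 18 mm down and on the stop. The green scoop has not moved, and the empty scoop hangs over its old place. I'll lower it.

{"name": "drive_tool", "arguments": {
  "steps": [
    [1,0,0,0.013,0,0,0],
    [1,0,0,0.038,0,0,0],
    [1,0,0,0.061,0,0,0],
    [1,0,0,0.082,0,0,0],
    [1,0,0,0.099,0,0,0]
  ]
}}

```text
time: 17.15
tool_pos: [0.6312, 0.2523, 0.2055]
ee_rot: [-2.357, -2.075, 0.002]
ft_force: [-0.3, 0.3, -2.6]
finger_gap: 0.131
```

{"name": "drive_tool", "arguments": {
  "steps": [
    [1,0,0,0.112,0,0,0],
    [1,0,0,0.12,0,0,0],
    [1,0,0,0.122,0,0,0],
    [1,0,0,0.12,0,0,0],
    [1,0,0,0.112,0,0,0]
  ]
}}

```text
time: 17.77
tool_pos: [0.6311, 0.2523, 0.1174]
ee_rot: [-2.357, -2.075, 0.002]
ft_force: [0.1, 0.1, -2.2]
finger_gap: 0.131
```

{"name": "drive_tool", "arguments": {
  "steps": [
    [1,0,0,0.099,0,0,0],
    [1,0,0,0.082,0,0,0],
    [1,0,0,0.061,0,0,0],
    [1,0,0,0.038,0,0,0],
    [1,0,0,0.013,0,0,0]
  ]
}}

```text
time: 18.4
tool_pos: [0.6312, 0.2523, 0.0747]
ee_rot: [-2.358, -2.075, 0.001]
ft_force: [0.3, -0.1, -2.0]
finger_gap: 0.128
```

{"name": "drive_tool", "arguments": {
  "steps": [
    [1,0,0,0.004,0,0,0],
    [1,0,0,0.002,0,0,0],
    [1,0,0,0,0,0,0],
    [1,0,0,0,0,0,0],
    [1,0,0,0,0,0,0]
  ]
}}

```text
time: 19.02
tool_pos: [0.6311, 0.2523, 0.074]
ee_rot: [-2.358, -2.075, 0.001]
ft_force: [0.7, 0.0, -1.4]
finger_gap: 0.131
```

{"name": "drive_tool", "arguments": {
  "steps": [
    [1,0,0,0.003,0,0,0],
    [1,0,0,0.003,0,0,0],
    [1,0,0,0,0,0,0],
    [0.8,0,0,0,0,0,0],
    [0.7,0,0,0,0,0,0]
  ]
}}

```text
time: 19.65
tool_pos: [0.6311, 0.2524, 0.0728]
ee_rot: [-2.358, -2.075, 0.001]
ft_force: [0.1, -0.5, 0.4]
finger_gap: 0.304
```

{"name": "drive_tool", "arguments": {
  "steps": [
    [0.5,0,0,0,0,0,0],
    [0.2,0,0,0,0,0,0],
    [0,0,0,0,0,0,0],
    [0,0,0,0,0,0,0],
    [0,0,0,0,0,0,0]
  ]
}}

```text
time: 20.27
tool_pos: [0.6311, 0.2523, 0.073]
ee_rot: [-2.357, -2.075, 0.002]
ft_force: [0.4, -0.7, -0.9]
finger_gap: 0.997
```

{"name": "drive_tool", "arguments": {
  "steps": [
    [0,0,0,-0.03,0,0,0],
    [0,0,0,-0.08,0,0,0],
    [0,0,0,-0.15,0,0,0],
    [0,0,0,-0.2,0,0,0],
    [0,0,0,-0.25,0,0,0]
  ]
}}

```text
time: 20.9
tool_pos: [0.631, 0.2522, 0.1809]
ee_rot: [-2.357, -2.075, 0.002]
ft_force: [0.9, -0.2, -0.2]
finger_gap: 0.998
```

{"name": "drive_tool", "arguments": {
  "steps": [
    [0,0,0,-0.2,0,0,0],
    [0,0,0,-0.15,0,0,0],
    [0,0,0,-0.08,0,0,0],
    [0,0,0,0,0,0,0],
    [0,0,0,0,0,0,0]
  ]
}}

```text
time: 21.52
tool_pos: [0.6308, 0.2521, 0.2429]
ee_rot: [-2.357, -2.074, 0.004]
ft_force: [0.3, 0.3, -0.5]
finger_gap: 0.996
```

```bash
python3 - <<'E'
from h import *
s=ctrl.get_state();print({k:np.round(v,3).tolist() for k,v in s.items()})
p,d=ctrl.snapshot("scene");q,d2=ctrl.snapshot("top")
cv2.imwrite("pics/s6.png",np.hstack([cv2.resize(p[20:400,100:480,::-1],(400,400)),cv2.resize(q[80:320,130:470,::-1],(400,282),).copy() if 0 else cv2.resize(q[20:360,130:470,::-1],(400,400))]))
w=cloud("top",d2);r=np.hypot(w[...,0]-.5,w[...,1]+.189);print("rim z",np.percentile(w[(r<.085)&(r>.068)&(w[...,2]>.06)&(w[...,2]<.13)][:,2],[50,75,90]))
w=cloud("scene",d);H=w[(w[...,2]>.085)&(w[...,2]<.115)&(np.hypot(w[...,0]-.632,w[...,1]-.251)<.06)];print("bar",H.mean(0).round(3),H[:,2].max())
E
```

```text
{'time': 21.525, 'joint_pos': [-0.729, 0.397, 0.426, 1.364, -0.163, 1.418, -0.435], 'qvel': [0.0, 0.008, -0.001, 0.006, -0.002, -0.002, 0.001], 'joint_torque': [0.078, -51.338, 5.541, -31.859, 0.019, 0.006, -0.0], 'tool_pos': [0.631, 0.252, 0.243], 'ee_rot': [-2.357, -2.074, 0.004], 'ft_force': [0.287, 0.344, -0.501], 'torque': [0.016, 0.042, 0.017], 'finger_gap': 0.996}
rim z [0.10055896 0.10546499 0.1070731 ]
bar [0.629 0.247 0.1  ] 0.1107174263018694
```

View pics/s6.png

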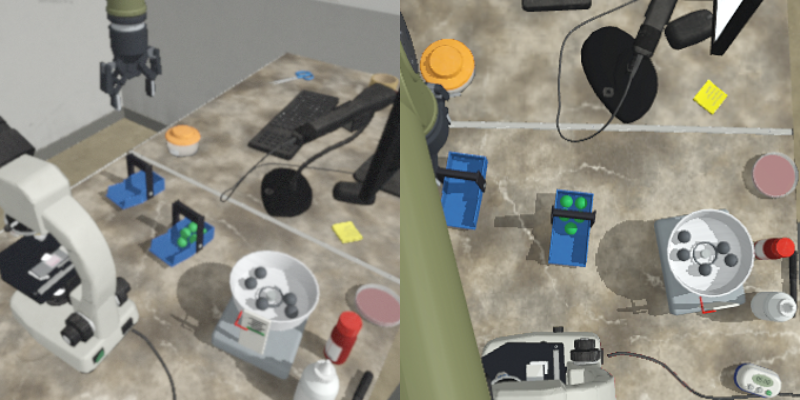

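The empty scoop stands upright at left-panel (135,185) and the gripper is clear above it. The five balls are in the pan, which is down, and the green scoop is untouched.

```bash
python3 -c "
from workcell import ctrl
print(ctrl.finish_job())"
```

```text
the job is handed in; nothing more can be done
None
```

The weighing is done and the job is handed in, at about 21.6 s of the 50 s allowed. I gripped the steel scoop by its handle, tipped it to 30° over the pan, and all five steel balls rolled in. Then I stood the empty scoop upright back in its old place, let go and raised the gripper clear.

- **Pan:** the last depth picture puts the rim at about 0.107 m. That is 18 mm below its empty height of 125 mm, so the pan is on its stop. I judged this from depth and did not read the green gauge mark.
- **Balls and scoops:** the last pictures show all five balls resting in the pan, the steel scoop upright and clear of the scale, and the green scoop unmoved.
- **Forces:** readings taken at the end of each move stayed within about 5 N.

No check failed or disagreed.

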